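Open the medicine cabinet past its hidden safety catch

ROBOT

A 6-joint arm with a two-finger parallel gripper is mounted at the origin on the work surface. World frame = base frame: x ahead of the robot, y to its left, z up, the work surface at z = 0. Lengths are in m, angles in rad, forces in N, time in s.
With the tool pointing down it reaches from about 0.3 to 0.75 m from the base axis. Payload 8.5 kg.
Tool frame: the origin (TCP) lies midway between the tips of the shut fingers; the grasp point (between the pads) lies 19 mm behind it; z points along the fingers, y is the line along which they close (so a half turn about z gives the same grasp; the last joint's range is limited). The gripper opens to 85 mm and grips with 20 to 120 N. Pads are 22 mm wide; open, the fingers measure 114 mm over their backs; the gripper's body (76 mm by 85 mm) begins 54 mm behind the grasp point. The pads swing forward as they close: fully open they stand 13 mm farther back than shut.
Start: joints at [-1.349, 0.381, 1.297, -0, 1.464, -0.215], TCP at [0.233, -0.498, 0.231] pointing down, gripper open.
Joint ranges: [-3.11, 3.11], [-0.89, 2.33], [0.22, 2.48], [-1.42, 4.56], [0.17, 2.85], [-2.88, 2.88]. Speed limits (rad/s): [2.39, 2.39, 3.14, 3.14, 3.14, 3.14].

INTERFACE

Orientations are given as a unit quaternion [x, y, z, w].
In Python, from rig import * gives the robot as it stands.
- The arm moves only by the shell command python3 -m pendant 'ROWS' [FORCE]. ROWS is JSON, a list of rows, each a list of 7 numbers: the turn, a rotation vector about the tool's x, y, z in degrees, then the shift along the tool's x, y, z in mm, then the gripper's target within -1 to 1 (fully open at 1, half-way at 0, shut at -1). In form: [[ax, ay, az, tx, ty, tz, claw], ...]. A call has 1 to 20 rows; each row shifts and turns the commanded pose from where the row before left it, along the tool's axes as they then stand; what a row does not reach is not made up. A row lasts 1/8 s, in which the tool goes at most 62.5 mm and 10.7 degrees, less where a joint would pass 70% of its speed; a pose out of reach is approached as far as the arm can. A call with a gripper value outside its range is refused whole. The fingers move at their own pace and stop on an object; FORCE is the grip in N (left out, the last holds). Time passes only in rows, so rows that do not move let the fingers close. It gives the time, the measured TCP pose, the force, the opening and the grip force at its end, in the units of the state.
- get_obs(): the state, without advancing time (a new reading comes with each control period).
- read_camera(name): name is "scene" or "top"; returns the picture (400x640x3 uint8, red, green, blue); there is no depth.
- camera_model(name): a dict with "vfov" (degrees; the focal length in pixels is half the picture's height over the tangent of half this angle, whatever the lens; pixels are square), "cx", "cy" (the principal point, pixels), "k1" (the pictures are not rectified: a ray, as slopes to the right and down, at radius r is drawn at 1 + k1 r^2 times it, then the intrinsics apply), "view" (4x4, takes a point from world to camera coordinates). Camera axes: x right, y down, z forward; pixel columns grow to the right and rows downward; lengths in m; the calibration is good to about 2 mm. A picture is of the moment at which its call begins. camera_model takes no time and is no camera call.
- finish_job(): hands the job in; it is judged then, once.
The state is a dict: "time": time; "q": joint angles; "dq": joint speeds; "joint_efforts": joint torques, N m; "position": TCP position; "ee_rot": TCP orientation; "contact_force": force on the tool from outside, world axes, zero at the start; "moment": the same for the moment, N m; "gripper_width": finger opening in m; "finger_force": force on a finger pad.
Only numpy, scipy, OpenCV 4.12 (cv2) and the standard library are available. Lean on these libraries where they do the work, as an engineer would, in place of code of your own. Each camera call takes 0.05 s, during which the arm holds its last target. There are 200 camera calls.

TASK

At the vaccination table, open the wide medicine cabinet: reach into the gap behind the top of its door, press the hidden spring catch down and, while it is down, pull the door open to about 50 degrees, then let go and leave it standing open. Leave the narrow cabinet shut, and do not knock the bottle or the yellow sharps bin about.

Things in the scene. Friction and masses are not known exactly. Their poses are not given: they have to be found in the camera images.
- wide_cabinet: The wide cabinet: white, 260 mm wide (y), 200 deep (x), 220 high, fixed. Origin: centre of its underside; x points away from the robot, y to its left, z up. One plain white door without a handle, 12 mm thick, covers its front, back face at x = -100, top edge at z = 220. Behind the door's top a gap over the whole width: inner walls at y = -122 and +122, the top panel begins at x = -40.
- wide_pad (a point): Centre of the top of the wide cabinet's catch pad: flat, black, 46 (x) by 44 (y) mm, seen from above in the gap, 25 mm below the door's top edge (z = 195 in the cabinet). Axes as the cabinet's; it goes straight down when pressed and does not move with the door. From it the shut door's back face is at x = -26.5 mm, a guide behind it at x = +30.5; the gap is clear between them.
- wide_hinge (a point): Point on the vertical hinge axis of the wide cabinet's door, at the door's top edge: the cabinet's left front corner (x = -112, y = +130, z = 220 mm in the cabinet), 190 mm to the left (+y) of the pad's centre. The door's free edge is 260 mm from it, to the right (-y) when shut. Axes turn with the door; shut, as the cabinet's.
- wide_door (a joint): Hinge of the wide cabinet's door, rad: 0 shut, grows as the free edge swings towards the robot, 1.4 at its stop. It turns lightly (under 2 N at the pad's place) and stays where it is left. While the catch is up the door has only 2 mm of play; it cannot be forced.
- wide_catch (a joint): How far the wide cabinet's catch pad is pressed down, m: 0 up, 0.020 at its stop; a spring of 2 N rising to 5 N lifts it again. From 0.009 on the door is free; keep it down for the first 15 mm of the door's travel at the pad, after that it may rise.
- narrow_door (a joint): Hinge of the door of the narrow cabinet, rad, 0 shut: a white cabinet of the same build, but only 170 mm wide, with a blue vial rack on its top. The two stand side by side, either way round, some 380 mm apart. It is to stay shut.
- bottle: Disinfectant bottle, clear with a white cap, 66 mm across, 180 mm high, standing loose at one side of the work; origin at the centre of its underside. To be left alone.
- sharps: Sharps bin, yellow plastic tub with a lid, 96 mm across, 118 mm high, standing loose at the other side; origin at the centre of its underside. To be left alone.

How it is judged:
By the outcome, as a careful person would: the job done as asked, in the order asked, and still so for the second after the job is handed in, with the robot touching nothing.
It also fails if it takes over 35 s, if anything falls off the work surface, if the arm or the gripper's body presses on something with over 40 N, if the wrist force passes 120 N, or if a joint passes its speed limit or range.

## Working session

There is one attempt and no reset: what is moved stays moved. The work goes in short steps, Python scripts to look and compute and a shell command to move; the robot and the scene stay as the last step left them, time stands still between calls to the robot, and variables do not carry over. Pictures are saved under pics/ and viewed, at most 10 in all, crops included, and the job is handed in when it is done.

```bash
mkdir -p pics; python3 - <<'E'
from rig import *
import cv2,numpy as np
for n in("scene","top"):
    cv2.imwrite(f"pics/{n}0.png",read_camera(n)[:,:,::-1]); m=camera_model(n); print(n,{k:(np.round(v,4).tolist()) for k,v in m.items()})
o=get_obs();print(o["time"],o["position"],o["ee_rot"])
E
```

```text
scene {'vfov': 53.2334, 'cx': 329.1061, 'cy': 200.1614, 'k1': -0.0986, 'view': [[0.9219, 0.3874, 0.003, -0.542], [0.3635, -0.8623, -0.3526, -0.1441], [-0.134, 0.3261, -0.9358, 1.5393], [0.0, 0.0, 0.0, 1.0]]}
top {'vfov': 53.2025, 'cx': 323.0492, 'cy': 194.9897, 'k1': -0.0842, 'view': [[-0.0039, -0.9997, -0.0221, 0.0208], [-0.9887, 0.0071, -0.1498, 0.5911], [0.1499, 0.0213, -0.9885, 1.2765], [0.0, 0.0, 0.0, 1.0]]}
0.1 [ 0.23261067 -0.4981183   0.23077859] [ 9.76251204e-01  2.16640659e-01  6.15876886e-06 -6.41077689e-04]
```

View pics/top0.png

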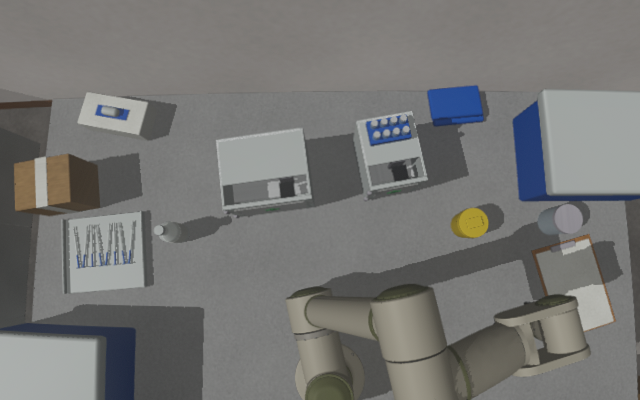

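View pics/scene0.png

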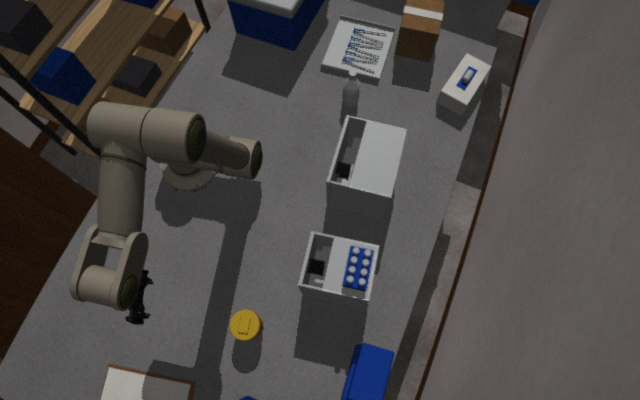

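The wide cabinet is at about (265,168) in top, with its gap along the lower edge. The narrow one, with the rack, is at (392,150). The bottle is at (170,232) and the bin at (470,222). I'll zoom in on the wide cabinet in both views.

```bash
python3 - <<'E'
import cv2,numpy as np
a=cv2.imread("pics/top0.png")[120:225,205:325]; b=cv2.imread("pics/scene0.png")[105:210,315:420]
f=lambda i:np.clip(cv2.resize(i,None,fx=5,fy=5,interpolation=cv2.INTER_CUBIC)*1.0,0,255)
cv2.imwrite("pics/topc.png",f(a));cv2.imwrite("pics/scenec.png",f(b))
E
```

```text
[ WARN:0@0.080] global loadsave.cpp:1063 imwrite_ Unsupported depth image for selected encoder is fallbacked to CV_8U.
```

View pics/topc.png

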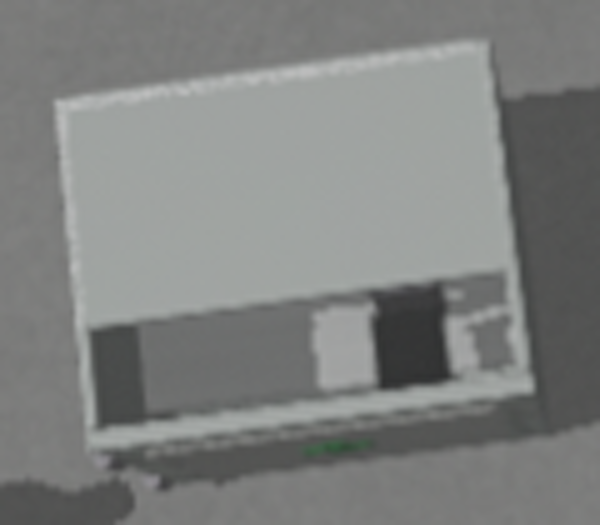

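View pics/scenec.png

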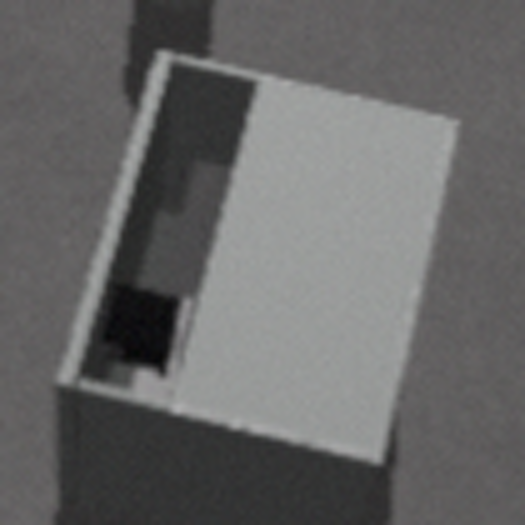

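Top crop: the cabinet's corners are at about (57,100), (490,40), (533,390) and (88,448), and the pad is at x 375–447, y 290–388. Scene crop: the corners are (160,50), (460,120), (385,462) and (60,382), and the pad centre is about (142,328).

```bash
cat > h.py <<'E'
import numpy as np,cv2
from rig import *
def ray(n,uv):
    m=camera_model(n); f=200/np.tan(np.radians(m["vfov"]/2)); K=np.array([[f,0,m["cx"]],[0,f,m["cy"]],[0,0,1]])
    p=cv2.undistortPoints(np.array(uv,float).reshape(-1,1,2),K,np.array([m["k1"],0,0,0.]))[:,0]
    V=np.array(m["view"]);R=V[:3,:3];return -R.T@V[:3,3],np.c_[p,np.ones(len(p))]@R
def cast(n,uv,z):
    c,d=ray(n,uv);return c+d*((z-c[2])/d[:,2])[:,None]
E
python3 - <<'E'
from h import *
np.set_printoptions(precision=4,suppress=True)
L=np.array([[-112,130],[100,130],[100,-130],[-112,-130]])/1e3  # FL BL BR FR
def fit(P):
    a=L-L.mean(0);b=P-P.mean(0);th=np.arctan2((a[:,0]*b[:,1]-a[:,1]*b[:,0]).sum(),(a*b).sum())
    R=np.array([[np.cos(th),-np.sin(th)],[np.sin(th),np.cos(th)]]);t=P.mean(0)-R@L.mean(0);return th,R,t,np.abs(P-(L@R.T+t)).max()
T=np.array([[88,448],[57,100],[490,40],[533,390]])/5+[205,120]
S=np.array([[160,50],[460,120],[385,462],[60,382]])/5+[315,105]
for n,U in(("top",T),("scene",S)):
    P=cast(n,U,.22)[:,:2];th,R,t,e=fit(P);print(n,P.tolist(),np.degrees(th),t,e,"pad",R@[-.0735,-.06]+t,"hinge",R@[-.112,.13]+t)
print("pad",cast("top",np.array([[411,338]])/5+[205,120],.195),cast("scene",np.array([[142,328]])/5+[315,105],.195))
print("bottle cap",cast("top",[[159,230]],.18),cast("scene",[[352,75]],.18),"bin",cast("top",[[470,223]],.118))
E
```

```text
top [[0.5241333571066145, 0.3033529915373901], [0.731896869896079, 0.32963119320669254], [0.7649241126297264, 0.07218085304494212], [0.5561256703324391, 0.04661345379150526]] 7.16218801160667 [0.6502 0.1887] 0.001337834955845718 pad [0.5848 0.12  ] hinge [0.5229 0.3037]
scene [[0.5262836432466946, 0.30340019090011006], [0.734067281020388, 0.33213071976930986], [0.7698015514241442, 0.0775592046190186], [0.5596320336354509, 0.04833503674605849]] 7.789664227038929 [0.6534 0.1912] 0.001636410784412054 pad [0.5887 0.1218] hinge [0.5248 0.3048]
pad [[0.5912 0.1198 0.195 ]] [[0.5901 0.115  0.195 ]]
bottle cap [[0.468  0.5072 0.18  ]] [[0.4706 0.4979 0.18  ]] bin [[ 0.4889 -0.4396  0.118 ]]
```

```bash
cat >> h.py <<'E'
from scipy.spatial.transform import Rotation as Ro
def rel(p):  # target world TCP -> tool-frame shift mm, plus tool-y heading
    o=get_obs();R=Ro.from_quat(o["ee_rot"]).as_matrix()
    print("t",round(o["time"],2),"pos",np.round(o["position"],4),"shift",np.round(R.T@(np.array(p)-o["position"])*1e3,1),"yhead",np.round(np.degrees(np.arctan2(R[1,1],R[0,1])),2),"F",np.round(o["contact_force"],1),"w",round(o["gripper_width"],4))
E
python3 -c "
from h import *
rel([.587,.12,.32])"
```

```text
t 0.1 pos [ 0.2326 -0.4981  0.2308] shift [ 582.6 -410.3  -88.5] yhead -64.98 F [0.2 0.6 0.2] w 0.0855
```

```bash
python3 -m pendant '[[0,0,0,0,0,-45,-0.76],[0,0,0,0,0,-45,-0.76],[0,0,0,36,-25,0,-0.76],[0,0,0,36,-25,0,-0.76],[0,0,0,36,-25,0,-0.76],[0,0,0,36,-25,0,-0.76],[0,0,0,36,-25,0,-0.76],[0,0,0,36,-25,0,-0.76],[0,0,0,36,-25,0,-0.76],[0,0,0,36,-25,0,-0.76],[0,0,0,36,-25,0,-0.76],[0,0,0,36,-25,0,-0.76],[0,0,0,36,-25,0,-0.76],[0,0,0,36,-25,0,-0.76],[0,0,0,36,-25,0,-0.76],[0,0,0,36,-25,0,-0.76],[0,0,0,36,-25,0,-0.76],[0,0,0,36,-25,0,-0.76]]'
python3 -m pendant '[[0,0,-9,0,0,0,-0.76],[0,0,-9,0,0,0,-0.76],[0,0,-9,0,0,0,-0.76],[0,0,-9,0,0,0,-0.76],[0,0,-9,0,0,0,-0.76],[0,0,-9,0,0,0,-0.76],[0,0,-9,0,0,0,-0.76],[0,0,-9.4,0,0,0,-0.76],[0,0,0,0,0,0,-0.76]]'
python3 -c "
from h import *
rel([.587,.12,.24])"
```

```text
time: 2.35
position: [0.5859, 0.1091, 0.3209]
ee_rot: [0.976, 0.217, -0.0, -0.0]
contact_force: [0.9, -0.2, -0.1]
gripper_width: 0.0102
finger_force: 0.0
time: 3.48
position: [0.5853, 0.1078, 0.321]
ee_rot: [0.66, 0.751, -0.0, -0.0]
contact_force: [0.3, 0.2, -0.2]
gripper_width: 0.0099
finger_force: 0.0
t 3.48 pos [0.5853 0.1078 0.321 ] shift [11.9  3.3 81. ] yhead 7.34 F [ 0.3  0.2 -0.2] w 0.0099
```

```bash
python3 -m pendant '[[0,0,0,6,1,28,-0.76],[0,0,0,6,1,28,-0.76],[0,0,0,0,1,20,-0.76],[0,0,0,0,0,0,-0.76]]'
python3 - <<'E'
from h import *
rel([.587,.12,.20])
for n,(r,c) in dict(scene=(90,305),top=(130,205)).items():
    i=read_camera(n)[r:r+100,c:c+130,::-1];cv2.imwrite(f"pics/{n}1.png",cv2.resize(i,None,fx=5,fy=5,interpolation=cv2.INTER_CUBIC))
E
```

```text
time: 3.98
position: [0.5862, 0.1201, 0.2439]
ee_rot: [0.661, 0.75, -0.001, -0.001]
contact_force: [0.3, 0.1, 0.4]
gripper_width: 0.0102
finger_force: 0.0
t 3.98 pos [0.5862 0.1201 0.2439] shift [-0.2  0.9 43.9] yhead 7.26 F [0.3 0.1 0.4] w 0.0102
```

View pics/scene1.png

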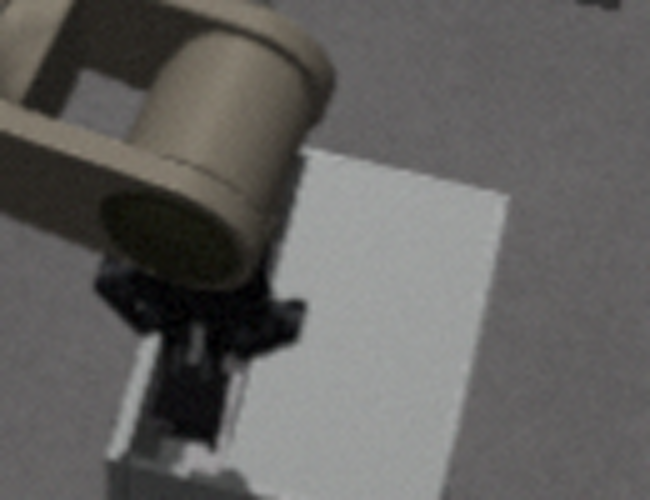

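The fingers stand over the gap between the white door edge (x≈130) and the top panel (x≈240), above the black pad. I'll go down in steps and watch the force.

```bash
python3 -m pendant '[[0,0,0,0,0,15,-0.76],[0,0,0,0,0,15,-0.76],[0,0,0,0,0,12,-0.76],[0,0,0,0,0,0,-0.76]]'; for i in 1; do python3 -m pendant '[[0,0,0,0,0,4,-0.76],[0,0,0,0,0,0,-0.76]]'; done
python3 -m pendant '[[0,0,0,0,0,4,-0.76],[0,0,0,0,0,0,-0.76]]';python3 -m pendant '[[0,0,0,0,0,4,-0.76],[0,0,0,0,0,0,-0.76]]'
```

```text
time: 4.58
position: [0.5864, 0.12, 0.2021]
ee_rot: [0.66, 0.751, -0.001, -0.001]
contact_force: [-0.2, 0.5, 0.6]
gripper_width: 0.0101
finger_force: 0.0
time: 4.82
position: [0.5868, 0.12, 0.1994]
ee_rot: [0.66, 0.751, 0.0, 0.0]
contact_force: [0.6, 0.1, 0.5]
gripper_width: 0.0104
finger_force: 0.0
time: 5.08
position: [0.5869, 0.1201, 0.1954]
ee_rot: [0.66, 0.751, 0.0, 0.0]
contact_force: [0.1, -0.3, 2.4]
gripper_width: 0.0105
finger_force: 0.8
time: 5.32
position: [0.5869, 0.1201, 0.1913]
ee_rot: [0.66, 0.751, 0.0, 0.0]
contact_force: [-0.5, 0.4, 2.0]
gripper_width: 0.0104
finger_force: 1.2
```

```bash
python3 -m pendant '[[0,0,0,0,0,4,-0.76],[0,0,0,0,0,0,-0.76]]';python3 -m pendant '[[0,0,0,0,0,4,-0.76],[0,0,0,0,0,0,-0.76]]';python3 -m pendant '[[0,0,0,0,0,2,-0.76],[0,0,0,0,0,0,-0.76]]'
```

```text
time: 5.58
position: [0.5869, 0.1201, 0.1872]
ee_rot: [0.66, 0.751, 0.0, 0.0]
contact_force: [0.9, -0.1, 3.3]
gripper_width: 0.01
finger_force: 1.5
time: 5.82
position: [0.5869, 0.1201, 0.1831]
ee_rot: [0.66, 0.751, 0.0, 0.0]
contact_force: [2.0, 0.8, 3.9]
gripper_width: 0.0104
finger_force: 1.8
time: 6.08
position: [0.5869, 0.1201, 0.1813]
ee_rot: [0.66, 0.751, 0.0, 0.0]
contact_force: [1.0, 0.3, 4.2]
gripper_width: 0.0103
finger_force: 2.0
```

```bash
python3 -m pendant '[[0,0,0,0,-4,0,-0.76],[0,0,0,0,-4,0,-0.76],[0,0,0,0,0,0,-0.76]]';python3 -m pendant '[[0,0,0,0,-3,0,-0.76],[0,0,0,0,-3,0,-0.76],[0,0,0,0,0,0,-0.76]]'
```

```text
time: 6.45
position: [0.5784, 0.119, 0.1815]
ee_rot: [0.66, 0.751, -0.0, -0.0]
contact_force: [0.4, 0.5, 3.4]
gripper_width: 0.0101
finger_force: 2.1
time: 6.82
position: [0.5726, 0.1182, 0.1814]
ee_rot: [0.66, 0.751, -0.0, -0.0]
contact_force: [2.1, -0.9, 5.3]
gripper_width: 0.0102
finger_force: 2.3
```

```bash
python3 -m pendant '[[0,0,0,0,-3,0,-0.76],[0,0,0,0,-3,0,-0.76],[0,0,0,0,0,0,-0.76]]';python3 -m pendant '[[0,0,-1,0,-3,0,-0.76],[0,0,0,0,-3,0,-0.76],[0,0,0,0,-2,0,-0.76],[0,0,0,0,0,0,-0.76]]'
python3 - <<'E'
from h import *
rel([.587,.12,.20])
for n,(r,c) in dict(scene=(90,305),top=(130,205)).items():
    i=read_camera(n)[r:r+100,c:c+130,::-1];cv2.imwrite(f"pics/{n}2.png",cv2.resize(i,None,fx=5,fy=5,interpolation=cv2.INTER_CUBIC))
E
```

```text
time: 7.2
position: [0.5666, 0.1174, 0.1813]
ee_rot: [0.66, 0.751, -0.0, -0.0]
contact_force: [1.0, -0.2, 4.6]
gripper_width: 0.0103
finger_force: 2.3
time: 7.7
position: [0.5587, 0.1164, 0.1813]
ee_rot: [0.653, 0.757, -0.0, -0.0]
contact_force: [1.4, 0.3, 5.3]
gripper_width: 0.0101
finger_force: 2.3
t 7.7 pos [0.5587 0.1164 0.1813] shift [ -0.6  28.5 -18.7] yhead 8.43 F [1.4 0.3 5.3] w 0.0101
```

View pics/scene2.png

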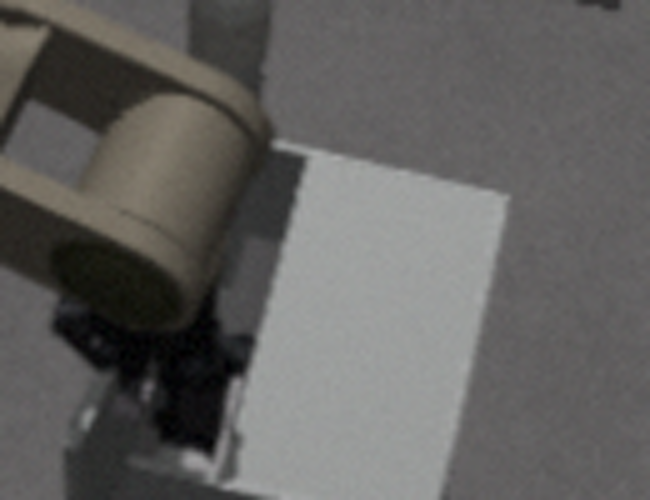

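The door is coming open: its free top corner is now near (75,445), clear of the cabinet front. I estimate 21 mm of travel at the pad. Next I swing along the arc about the hinge.

```bash
python3 -m pendant '[[0,0,2.2,0,-7.3,0,-0.76],[0,0,2.2,0,-7.3,0,-0.76],[0,0,2.2,0,-7.3,0,-0.76],[0,0,2.2,0,-7.3,0,-0.76],[0,0,2.2,0,-7.3,0,-0.76],[0,0,2.2,0,-7.3,0,-0.76],[0,0,2.2,0,-7.3,0,-0.76],[0,0,2.2,0,-7.3,0,-0.76],[0,0,0,0,0,0,-0.76]]'
cat >> h.py <<'E'
def door():
    o=get_obs();R=Ro.from_quat(o["ee_rot"]).as_matrix();v=o["position"]-np.array([.524,.304,0]);r=np.hypot(*v[:2])
    print("r",r,"door deg",-82.6-(np.degrees(np.arctan2(v[1],v[0])-np.arcsin(.0315/r))))
E
python3 -c "
from h import *
rel([.5,.1,.2]);door()"
```

```text
time: 8.93
position: [0.4997, 0.1157, 0.1809]
ee_rot: [0.762, 0.648, -0.001, -0.001]
contact_force: [0.1, 0.4, 0.1]
gripper_width: 0.0101
finger_force: 0.0
t 8.93 pos [0.4997 0.1157 0.1809] shift [-15.5   2.8 -19.1] yhead -9.2 F [0.1 0.4 0.1] w 0.0101
r 0.18982597970524662 door deg 24.316099279901408
```

```bash
python3 -m pendant '[[0,0,2.2,0,-7.3,0,-0.76],[0,0,2.2,0,-7.3,0,-0.76],[0,0,2.2,0,-7.3,0,-0.76],[0,0,2.2,0,-7.3,0,-0.76],[0,0,2.2,0,-7.3,0,-0.76],[0,0,2.2,0,-7.3,0,-0.76],[0,0,2.2,0,-7.3,0,-0.76],[0,0,2.2,0,-7.3,0,-0.76],[0,0,2.2,0,-7.3,0,-0.76],[0,0,2.2,0,-7.3,0,-0.76],[0,0,2.2,0,-7.3,0,-0.76],[0,0,1.5,0,-5,0,-0.76],[0,0,0,0,0,0,-0.76]]'
python3 - <<'E'
from h import *
rel([.5,.1,.2]);door()
cv2.imwrite("pics/scene3.png",read_camera("scene")[:,:,::-1])
E
```

```text
time: 10.55
position: [0.4216, 0.146, 0.1812]
ee_rot: [0.886, 0.463, -0.0, -0.0]
contact_force: [-0.4, -1.0, 0.8]
gripper_width: 0.0102
finger_force: 0.0
t 10.55 pos [0.4216 0.146  0.1812] shift [  7.   90.6 -18.9] yhead -34.84 F [-0.4 -1.   0.8] w 0.0102
r 0.1882654379687832 door deg 49.98872297208902
```

View pics/scene3.png

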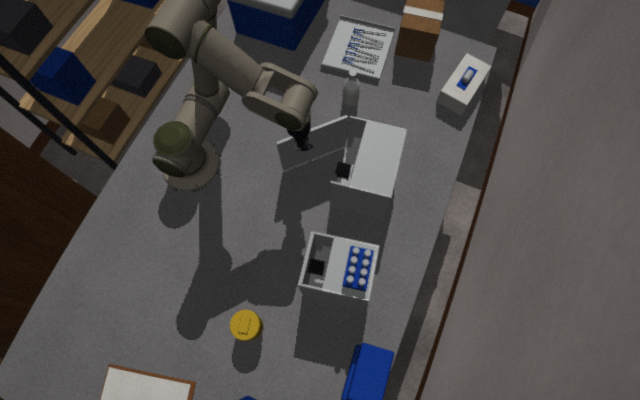

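The door stands open, its free top corner at about (279,144), with the fingers behind it near (303,140). I back off from the door, then lift.

```bash
python3 -m pendant '[[0,0,0,0,5,0,-0.76],[0,0,0,0,10,0,-0.76],[0,0,0,0,10,0,-0.76],[0,0,0,0,0,0,-0.76],[0,0,0,0,0,-20,-0.76],[0,0,0,0,0,-35,-0.76],[0,0,0,0,0,-40,-0.76],[0,0,0,0,0,-40,-0.76],[0,0,0,0,0,0,-0.76],[0,0,0,0,0,0,-0.76]]'
python3 - <<'E'
from h import *
rel([.5,.1,.2])
i=read_camera("scene")[:,:,::-1];cv2.imwrite("pics/scene4.png",cv2.resize(i[90:200,260:420],None,fx=5,fy=5,interpolation=cv2.INTER_CUBIC))
p=cast("scene",[[279,144]],.22)[0];d=p[:2]-[.525,.304];print(p,np.hypot(*d),-82.6-np.degrees(np.arctan2(d[1],d[0])))
E
```

```text
time: 11.85
position: [0.442, 0.1316, 0.3154]
ee_rot: [0.886, 0.463, -0.001, -0.0]
contact_force: [0.1, 0.7, 0.3]
gripper_width: 0.01
finger_force: 0.0
t 11.85 pos [0.442  0.1316 0.3154] shift [  7.4  65.8 115.3] yhead -34.87 F [0.1 0.7 0.3] w 0.01
[0.35996405 0.11108674 0.22      ] 0.2538747495120198 47.94675744643871
```

View pics/scene4.png

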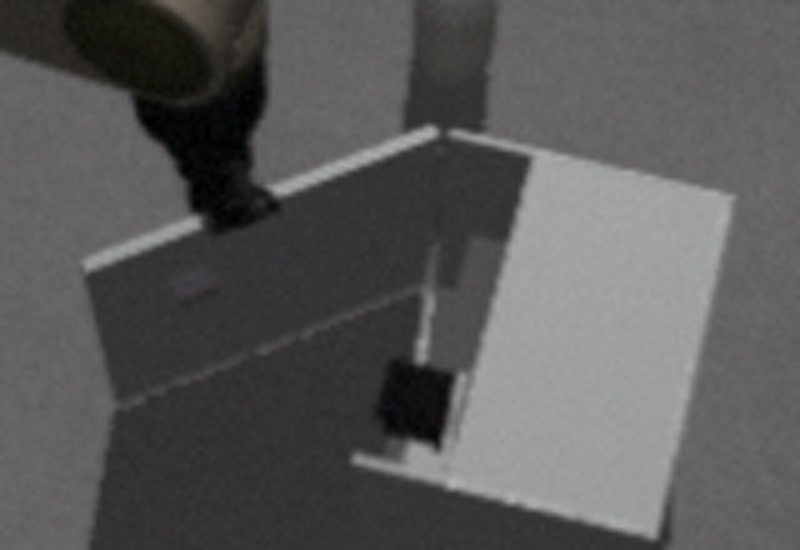

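The free corner is now at (276.6,143), the door is near 49°, the pad is back up, and the gripper is well clear above.

```bash
python3 -c "
from h import *
p=cast('scene',[[276.6,143]],.22)[0];d=p[:2]-[.525,.304];print(np.hypot(*d),-82.6-np.degrees(np.arctan2(d[1],d[0])))
print(finish_job())"
```

```text
0.2595877453846993 49.50517730391866
the job is handed in; nothing more can be done
None
```

The wide cabinet's door was opened by holding its catch down and stands at about 49.5°; the gripper is clear, nothing else was touched, and the job was handed in at about 12 s.

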